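Pack the square hot-air nozzles into their caddy

TASK

Rework is done: put the four square-cornered hot-air nozzles (three square ones and the oblong one) away in the caddy, each standing upright, tube up, flat on the floor of the pocket that matches its size and shape: the largest square one in the largest square pocket, the middle one in the middle pocket, the smallest in the smallest, the oblong one in the oblong pocket. Set them down gently instead of dropping them, and leave the two round nozzles, which belong to another gun, standing where they are.

Things in the scene. Friction and masses are not known exactly. Their poses are not given: they have to be found in the camera images.
- nozzle_large: hot-air nozzle: rectangular-cornered 50 x 50 mm hood 28 mm high, and on its middle an upright round tube, 20 mm in diameter, up to 66 mm height (24 mm wide flange from 28 to 32 mm), to be gripped from above. Steel, loose, 40 to 120 g, stands upright on its hood. Origin: centre of the underside; z up; x and y square to the hood's sides.
- nozzle_medium: hot-air nozzle: rectangular-cornered 38 x 38 mm hood 28 mm high, and on its middle an upright round tube, 20 mm in diameter, up to 66 mm height (24 mm wide flange from 28 to 32 mm), to be gripped from above. Steel, loose, 40 to 120 g, stands upright on its hood. Origin: centre of the underside; z up; x and y square to the hood's sides.
- nozzle_small: hot-air nozzle: rectangular-cornered 26 x 26 mm hood 28 mm high, and on its middle an upright round tube, 20 mm in diameter, up to 66 mm height (24 mm wide flange from 28 to 32 mm), to be gripped from above. Steel, loose, 40 to 120 g, stands upright on its hood. Origin: centre of the underside; z up; x and y square to the hood's sides.
- nozzle_oblong: hot-air nozzle: rectangular-cornered 46 (along its x) x 22 (along its y) mm hood 28 mm high, and on its middle an upright round tube, 20 mm in diameter, up to 66 mm height (24 mm wide flange from 28 to 32 mm), to be gripped from above. Steel, loose, 40 to 120 g, stands upright on its hood. Origin: centre of the underside; z up; x along the long side.
- round_wide: look-alike nozzle with a round 50 mm diameter hood 28 mm high, and on its middle an upright round tube, 20 mm in diameter, up to 66 mm height (24 mm wide flange from 28 to 32 mm), to be gripped from above. Steel, loose, 40 to 120 g, stands upright on its hood. Origin: centre of the underside; z up. It does not belong in the caddy.
- round_narrow: look-alike nozzle with a round 40 mm diameter hood 28 mm high, and on its middle an upright round tube, 20 mm in diameter, up to 66 mm height (24 mm wide flange from 28 to 32 mm), to be gripped from above. Steel, loose, 40 to 120 g, stands upright on its hood. Origin: centre of the underside; z up. It does not belong in the caddy.
- block_large: grey plastic insert block, 80 x 80 x 24 mm, fixed in the caddy, with an open pocket in its middle, 70 x 70 mm, 20 mm deep (dark floor 4 mm above the block's underside). Origin: centre of the underside, 4 mm above the bench; x, y along the block's sides. The caddy is a fixed aluminium tray, 176 mm square, 18 mm high, holding the four blocks two by two, 82 mm apart, in any order.
- block_medium: grey plastic insert block, 80 x 80 x 24 mm, fixed in the caddy, with an open pocket in its middle, 58 x 58 mm, 20 mm deep (dark floor 4 mm above the block's underside). Origin: centre of the underside, 4 mm above the bench; x, y along the block's sides. Circuit board, toothbrush, solder spool (46 mm high) and flux jar nearby have no part in the job.
- block_small: grey plastic insert block, 80 x 80 x 24 mm, fixed in the caddy, with an open pocket in its middle, 44 x 44 mm, 20 mm deep (dark floor 4 mm above the block's underside). Origin: centre of the underside, 4 mm above the bench; x, y along the block's sides.
- block_oblong: grey plastic insert block, 80 x 80 x 24 mm, fixed in the caddy, with an open pocket in its middle, 66 (along its x) x 42 (along its y) mm, 20 mm deep (dark floor 4 mm above the block's underside). Origin: centre of the underside, 4 mm above the bench; x, y along the block's sides.
Things that resemble listed ones, but are neither listed nor needed, are in the scene too. Leave any black, blue or purple look-alike of the nozzle_large alone.

How it is judged:
At the end, for the whole second after the job is handed in: Each of the four square-cornered nozzles stands in its matching pocket: centre within 16 mm of the block's centre, underside less than 8 mm above the block's underside (pocket floor is at 4 mm), upright within 0.1 rad, at rest; both round nozzles are upright and within 20 mm of where they started (horizontal distance between nozzle_large and block_large below 0.016 m and z of nozzle_large in the frame of block_large below 0.008 m and angle between each of nozzle_large, nozzle_medium, nozzle_small, nozzle_oblong, round_wide, round_narrow's own z axis and vertical below 0.1 rad and linear speed of each of nozzle_large, nozzle_medium, nozzle_small, nozzle_oblong below 0.02 m/s and horizontal distance between nozzle_medium and block_medium below 0.016 m and z of nozzle_medium in the frame of block_medium below 0.008 m and horizontal distance between nozzle_small and block_small below 0.016 m and z of nozzle_small in the frame of block_small below 0.008 m and horizontal distance between nozzle_oblong and block_oblong below 0.016 m and z of nozzle_oblong in the frame of block_oblong below 0.008 m and distance of each of round_wide, round_narrow from where it was at the start of the episode below 0.02 m); the robot touches nothing.
It fails at once if a square-cornered nozzle is dropped or thrown (moves faster than 0.6 m/s while not in the fingers: a fall of about 18 mm) ((contact force between the fingers and nozzle_large below 0.05 N and linear speed of nozzle_large above 0.6 m/s) or (contact force between the fingers and nozzle_medium below 0.05 N and linear speed of nozzle_medium above 0.6 m/s) or (contact force between the fingers and nozzle_small below 0.05 N and linear speed of nozzle_small above 0.6 m/s) or (contact force between the fingers and nozzle_oblong below 0.05 N and linear speed of nozzle_oblong above 0.6 m/s)).
It fails at once if a round nozzle is moved by more than 30 mm (distance of any of round_wide, round_narrow from where it was at the start of the episode above 0.03 m).
It also fails if it takes over 98 s, if anything falls off the work surface, if the arm or the gripper's body presses on something with over 40 N, if the wrist force passes 120 N, or if a joint passes its speed limit or range.

ROBOT

A 7-joint arm with a two-finger parallel gripper is mounted at the origin on the work surface. World frame = base frame: x ahead of the robot, y to its left, z up, the work surface at z = 0. Lengths are in m, angles in rad, forces in N, time in s.
With the tool pointing down it reaches from about 0.425 to 0.925 m from the base axis. Payload 6.8 kg.
Tool frame: the origin (TCP) lies midway between the tips of the shut fingers; the grasp point (between the pads) lies 19 mm behind it; x points along the fingers, y is the direction in which the jaws open and shut, and the axes are right-handed (so a half turn about x gives the same grasp; the last joint's range is limited). The gripper opens to 85 mm and grips with 20 to 120 N. Pads are 22 mm wide; open, the fingers measure 114 mm over their backs; the gripper's body (76 mm by 85 mm) begins 54 mm behind the grasp point. The pads swing forward as they close: fully open they stand 13 mm farther back than shut.
Start: joints at [-1.384, 0.477, 0.022, 1.555, -0.011, 1.109, -0.083], TCP at [0.196, 0.646, 0.231] pointing down, gripper open.
Joint ranges: [-2.96, 2.96], [-0.34, 2.1], [-1.41, 1.46], [0.24, 2.44], [-1.37, 4.51], [0.17, 1.92], [-2.96, 2.96]. Speed limits (rad/s): [2.39, 2.39, 3.14, 3.14, 3.14, 3.14, 3.14].

INTERFACE

Orientations are given as a rotation vector (axis times angle).
In Python, from bench import r gives the robot as it stands.
- The arm moves only by the tool carry_out, never from a script. Its argument "targets" is one flat list of numbers, 7 for each row, row after row: the finger opening in m, from 0 to 0.0854, then the shift along the tool's x, y, z in m, then the turn, a rotation vector about the tool's x, y, z in units of 5 degrees (1.0 is 5 degrees). A call has 1 to 12 rows; each row is the pose to reach, as a shift and turn from the pose measured when the call began, along the tool's axes at that moment; what a row does not reach only later rows make up. A row lasts 1/8 s, in which the tool goes at most 62.5 mm and 10.7 degrees, less where a joint would pass 70% of its speed; a pose out of reach is approached as far as the arm can. A call with a gripper value outside its range is refused whole. The fingers move at their own pace and stop on an object; "squeeze" is the grip in N (left out, the last holds). Time passes only in rows, so rows that repeat a pose let the fingers close. It gives the time, the measured TCP pose, the force and the opening at its end, in the units of the state.
- r.get_obs(): the state, without advancing time (a new reading comes with each control period).
- r.grab_frame(name): name is "side" or "top" or "wrist"; returns the picture (480x640x3 uint8, blue, green, red); there is no depth.
- r.camera_info(name): a dict with "fx", "fy", "cx", "cy" (pixels), "xyz" and "orientation" of the camera in the world. Camera axes: x right, y up, looking along -z (the intrinsics and any distortion apply to the point x, -y, -z); pixel columns grow to the right and rows downward; lengths in m; the calibration is good to about 2 mm. A picture is of the moment at which its call begins: read the wrist's pose just before it. camera_info takes no time and is no camera call; for the wrist camera it gives the pose at the moment of the call.
- r.hand_in(): hands the job in, once; it reports no verdict.
The state is a dict: "clock": time; "joints": joint angles; "qvel": joint speeds; "tau": joint torques, N m; "tcp_pos": TCP position; "orientation": TCP orientation; "contact_force": force on the tool from outside, world axes, zero at the start; "moment": the same for the moment, N m; "grip_width": finger opening in m.
Only numpy, scipy, OpenCV 4.12 (cv2) and the standard library are available. Lean on these libraries where they do the work, as an engineer would, in place of code of your own. Each camera call takes 0.05 s, during which the arm holds its last target. There are 200 camera calls.

## Working session

There is one attempt and no reset: what is moved stays moved. The work goes in short steps, Python scripts to look and compute and a tool call to move; the robot and the scene stay as the last step left them, time stands still between calls to the robot, and variables do not carry over. Pictures are saved under pics/ and viewed, about 12 in all and at most 16, crops included, and the job is handed in when it is done.

Besides the shell and the picture viewer there is one more tool, called after ">>>" by a JSON object that holds its "op" and its "data". carry_out: Moves the arm, as the interface text tells. Its arguments: {"type":"object","properties":{"targets":{"type":"array","items":{"type":"number"}},"squeeze":{"type":"number"}},"required":["targets"]}

```bash
mkdir -p pics; ls
python3 - <<'E'
from bench import r
import cv2
print(r.get_obs())
for n in ("top","side","wrist"):
    print(n,r.camera_info(n)); cv2.imwrite(f"pics/{n}0.png",r.grab_frame(n))
E
```

```text
pics
{'clock': 0.0, 'joints': array([-1.38409861,  0.47781269,  0.02232156,  1.55644703, -0.01147894,
        1.10929023, -0.08310425]), 'qvel': array([ 0.00079122,  0.00076588, -0.00051425, -0.00054977, -0.00031   ,
       -0.00126672, -0.00164603]), 'tau': array([-5.79111420e-04, -5.96457875e+01,  1.60767663e+00, -2.81211179e+01,
        1.24407856e-02,  9.40245140e-03,  1.56369816e-05]), 'tcp_pos': array([0.19595691, 0.64531563, 0.2303188 ]), 'orientation': array([ 0.22991448,  1.55850928, -0.23278999]), 'contact_force': array([-0.61831296,  0.08208405,  0.66864099]), 'moment': array([-0.01284756,  0.01072967, -0.02773965]), 'grip_width': 0.08544483669085003}
top {'fx': 519.9439928084653, 'fy': 519.9439928084653, 'cx': 316.9913228134058, 'cy': 242.80835173020802, 'xyz': array([ 0.23441744, -0.06463793,  1.24390234]), 'orientation': array([ 0.16583347, -0.14335185, -1.54409818])}
side {'fx': 514.7965148469665, 'fy': 514.7965148469665, 'cx': 327.59214643443744, 'cy': 236.96021935419574, 'xyz': array([ 0.32640387, -0.74986258,  0.87367502]), 'orientation': array([ 0.70063755, -0.07445316, -0.18757915])}
wrist {'fx': 361.1081641945185, 'fy': 361.1081641945185, 'cx': 327.49089732145114, 'cy': 238.2103895848785, 'xyz': array([0.12547153, 0.66702366, 0.37381263]), 'orientation': array([-0.24971172, -0.1841573 ,  1.26716535])}
```

View pics/top0.png

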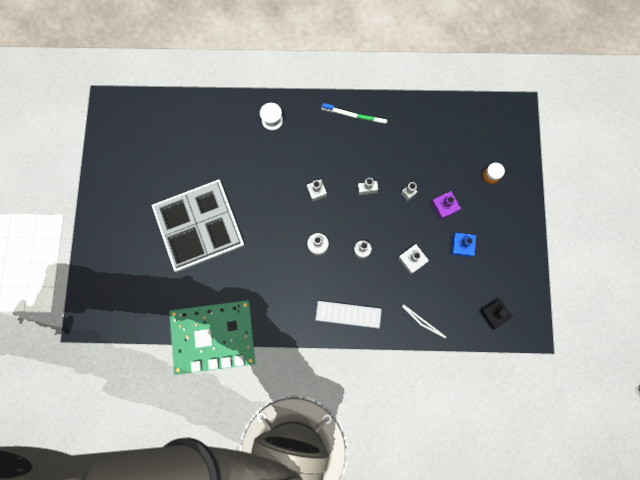

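View pics/side0.png

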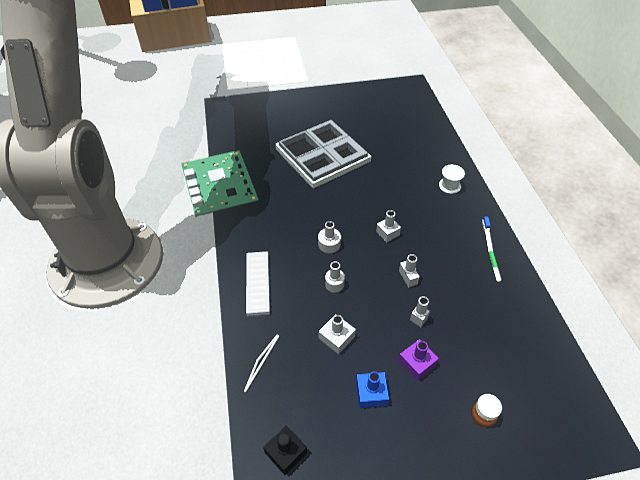

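```bash
cat > h.py <<'E'
import numpy as np, cv2
from scipy.spatial.transform import Rotation as R
from bench import r
def ray(ci,uv):
    d=np.array([(uv[0]-ci['cx'])/ci['fx'],-(uv[1]-ci['cy'])/ci['fy'],-1.])
    return ci['xyz'],R.from_rotvec(ci['orientation']).apply(d)
def plane(ci,uv,z):
    o,d=ray(ci,uv); return (o+d*(z-o[2])/d[2])
def proj(ci,p):
    q=R.from_rotvec(ci['orientation']).inv().apply(np.asarray(p)-ci['xyz'])
    return np.array([ci['cx']+ci['fx']*q[0]/-q[2],ci['cy']+ci['fy']*-q[1]/-q[2]])
def down(yaw): # jaw (tool y) direction at angle yaw, tool x down
    y=np.array([np.cos(yaw),np.sin(yaw),0]);x=np.array([0,0,-1.]);return R.from_matrix(np.c_[x,y,np.cross(x,y)])
def move(p,yaw):
    """shift in tool axes and turn (5deg units) from present pose; jaw yaw modulo pi"""
    o=r.get_obs();T=R.from_rotvec(o['orientation'])
    y=T.as_matrix()[:,1];cur=np.arctan2(y[1],y[0])
    yaw=cur+(yaw-cur+np.pi/2)%np.pi-np.pi/2
    s=T.inv().apply(np.asarray(p)-o['tcp_pos']);w=(T.inv()*down(yaw)).as_rotvec()/np.radians(5)
    return np.round(s,4),np.round(w,2),np.degrees(cur)
E
python3 - <<'E'
from h import *
t=cv2.imread("pics/top0.png");s=cv2.imread("pics/side0.png");ct,cs=r.camera_info("top"),r.camera_info("side")
a=cv2.resize(t[165:285,290:450],None,fx=5,fy=5,interpolation=cv2.INTER_CUBIC)
b=cv2.resize(t[170:280,140:250],None,fx=5,fy=5,interpolation=cv2.INTER_CUBIC)
cv2.imwrite("pics/noz.png",a);cv2.imwrite("pics/cad.png",b)
for n,im,c in (("top",t,ct),("side",s,cs)):
    m=((im.min(2)>110)).astype(np.uint8)
    for k in cv2.findContours(m,cv2.RETR_EXTERNAL,cv2.CHAIN_APPROX_NONE)[0]:
        if 60<cv2.contourArea(k)<2000+8000:
            rc=cv2.minAreaRect(k);print(n,np.round(rc[0]),np.round(rc[1]),round(rc[2]),cv2.contourArea(k),plane(c,rc[0],.028)[:2].round(3))
E
```

```text
side [614. 479.] [12. 54.] 77 279.0 [ 0.809 -0.612]
side [488. 407.] [26. 25.] 45 498.0 [ 0.663 -0.467]
side [259. 362.] [ 8. 66.] 31 302.0 [ 0.294 -0.31 ]
side [337. 330.] [26. 27.] 41 630.0 [ 0.444 -0.274]
side [420. 312.] [14. 12.] 34 71.0 [ 0.609 -0.266]
side [423. 300.] [ 9. 10.] 90 71.5 [ 0.622 -0.243]
side [334. 280.] [19. 19.] 90 152.0 [ 0.463 -0.16 ]
side [408. 271.] [25. 15.] 60 175.0 [ 0.615 -0.17 ]
side [334. 265.] [8. 9.] 90 61.0 [ 0.471 -0.124]
side [258. 283.] [64. 23.] 90 1317.0 [ 0.31  -0.139]
side [329. 238.] [21. 22.] 90 233.5 [ 0.474 -0.052]
side [487. 235.] [33.  6.] 78 100.0 [ 0.813 -0.108]
side [388. 225.] [21. 28.] 45 203.0 [ 0.609 -0.038]
side [ 54. 206.] [ 5. 41.] 90 151.0 [-0.119  0.163]
side [449. 186.] [22. 12.] 16 90.5 [0.783 0.051]
side [453. 172.] [16. 22.] 90 277.0 [0.809 0.096]
side [322. 150.] [56. 80.] 63 2949.0 [0.515 0.236]
side [139.   7.] [15. 17.] 83 176.0 [0.036 1.102]
```

View pics/noz.png

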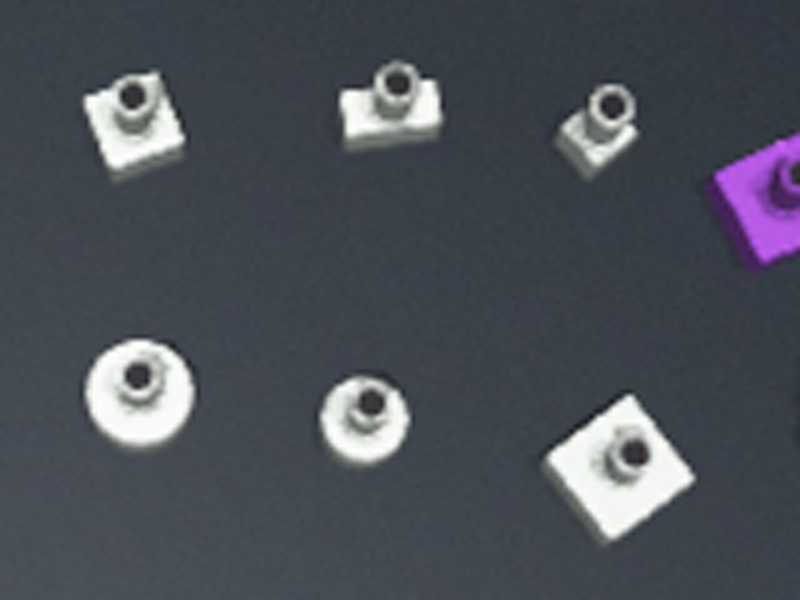

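View pics/cad.png

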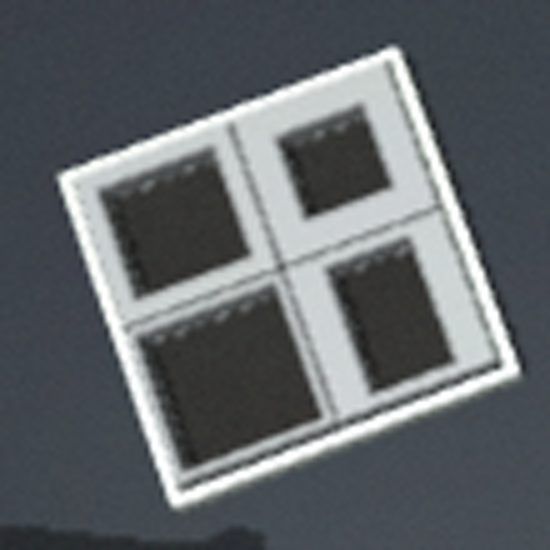

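The top crop shows six steel nozzles. Image positions below are full-frame pixels of the tube bores:
- **Top row, left to right:** medium square (316,184), oblong (369,182) and small square (412,186).
- **Bottom row, left to right:** round_wide (318,240), round_narrow (364,246) and the steel large square (417,256). The large one is the 50 mm white-steel square, and the purple, blue and black ones are decoys.
- **Caddy pockets:** large bottom-left, medium top-left, small top-right, oblong bottom-right with its long axis pointing down the image.

Run:
```python
from h import *
ct,cs=r.camera_info("top"),r.camera_info("side")
N=lambda p:np.array(p)/5+[290-.4,165-.4]; C=lambda p:np.array(p)/5+[140-.4,170-.4]
tube=dict(medium=(132,95),oblong=(397,83),small=(612,105),large=(633,453),rw=(138,377),rn=(371,403))
side=cv2.imread("pics/side0.png")
guess=dict(medium=(390,213),oblong=(411,258),small=(423,300),large=(337,319))
for k,p in tube.items():
    P=plane(ct,N(p),.066); print(k,P[:2].round(4),'side px',proj(cs,P).round(1),proj(cs,P-[0,0,.066]).round(1))
hood=dict(medium=[(85,98),(157,73),(185,137),(115,168)],oblong=[(340,92),(437,80),(441,110),(345,138)],small=[(562,130),(595,165),(637,130)],large=[(632,395),(693,475),(608,540),(545,463)])
for k,c in hood.items():
    W=np.array([plane(ct,N(p),.028)[:2] for p in c]); d=np.diff(np.vstack([W,W[:1]]),axis=0)
    print(k,W.mean(0).round(4),np.degrees(np.arctan2(d[:,1],d[:,0])).round(1),np.linalg.norm(d,axis=1).round(4))
c=[(62,175),(397,47),(520,372),(172,503)]
W=np.array([plane(ct,C(p),.018)[:2] for p in c]); d=np.diff(np.vstack([W,W[:1]]),axis=0)
print('caddy',W.round(4).tolist(),W.mean(0).round(4),np.degrees(np.arctan2(d[:,1],d[:,0])).round(1),np.linalg.norm(d,axis=1).round(4))
print('cross',plane(ct,C((282,268)),.028).round(4))
e=d[0]-d[2];e/=np.linalg.norm(e);f=d[1]-d[3];f/=np.linalg.norm(f);m=W.mean(0)
for k,(a,b) in dict(large=(-1,1),medium=(-1,-1),small=(1,-1),oblong=(1,1)).items():
    B=m+.041*(a*e+b*f);print('block',k,B.round(4),'side',proj(cs,[*B,.028]).round(1))
cv2.imwrite("pics/sidecrop.png",cv2.resize(side[110:350,270:440],None,fx=2.5*1.0,fy=2.5,interpolation=cv2.INTER_CUBIC))
for n in range(2): pass
print(move([.5,0,.15],0))
```

```text
medium [ 0.6126 -0.0395] side px [391.5 213.1] [388.5 233.2]
oblong [ 0.6208 -0.1646] side px [412.7 257.7] [408.6 277.2]
small [ 0.6119 -0.2658] side px [424.5 300.5] [419.5 319.1]
large [ 0.4455 -0.2732] side px [338.1 318.8] [337.3 336.9]
rw [ 0.4765 -0.0453] side px [329.8 224.2] [329.6 244.2]
rn [ 0.4664 -0.1531] side px [335.7 265.1] [335.1 284.4]
medium [ 0.6127 -0.0406] [ -69.  -156.1  115.8   23.8] [0.0374 0.0353 0.0374 0.0384]
oblong [ 0.6221 -0.1648] [ -81.6 -172.7  107.9    6.4] [0.0478 0.0154 0.049  0.0234]
small [ 0.6054 -0.2653] [-137.7  -48.8   91.1] [0.0235 0.0273 0.0363]
large [ 0.4449 -0.2735] [-143.4  128.2   39.   -51. ] [0.0473 0.0515 0.0465 0.0535]
caddy [[0.5669, 0.3622], [0.6354, 0.2015], [0.473, 0.1324], [0.406, 0.2957]] [0.5203 0.248 ] [ -66.9 -156.9  112.3   22.5] [0.1747 0.1765 0.1765 0.1741]
cross [0.5199 0.2483 0.028 ]
block large [0.4667 0.2699] side [301.2 143.9]
block medium [0.5423 0.3016] side [327.9 132.6]
block small [0.574 0.226] side [346.2 149.7]
block oblong [0.4984 0.1943] side [319.  161.8]
(array([ 0.0814, -0.5292,  0.4784]), array([1.462e+01, 1.000e-02, 1.000e-02]), np.float64(73.1097291215015))
```

View pics/sidecrop.png

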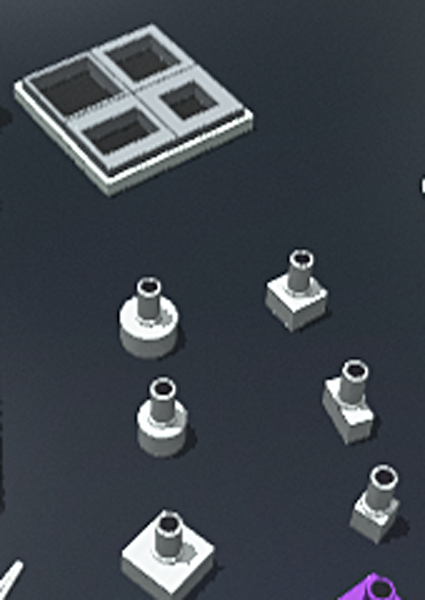

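Run:
```python
from h import *
print(move([.6125,-.0395,.15],np.radians(23)))
```

```text
(array([ 0.0814, -0.5343,  0.5975]), array([1.002e+01, 1.000e-02, 1.000e-02]), np.float64(73.1097291215015))
```

>>> {"op": "carry_out", "data": {"targets": [0.05,0.081,-0.534,0.5975,10,0,0,0.05,0.081,-0.534,0.5975,10,0,0,0.05,0.081,-0.534,0.5975,10,0,0,0.05,0.081,-0.534,0.5975,10,0,0,0.05,0.081,-0.534,0.5975,10,0,0,0.05,0.081,-0.534,0.5975,10,0,0,0.05,0.081,-0.534,0.5975,10,0,0,0.05,0.081,-0.534,0.5975,10,0,0,0.05,0.081,-0.534,0.5975,10,0,0,0.05,0.081,-0.534,0.5975,10,0,0,0.05,0.081,-0.534,0.5975,10,0,0,0.05,0.081,-0.534,0.5975,10,0,0], "squeeze": 40}}

```text
clock: 1.65
tcp_pos: [0.5845, 0.0068, 0.1557]
orientation: [0.906, 1.373, -0.907]
contact_force: [0.6, 0.9, 0.3]
grip_width: 0.0496
```

Run:
```python
from h import *
print(move([.6125,-.0395,.11],np.radians(23)))
```

```text
(array([0.0457, 0.0076, 0.0535]), array([0.03, 0.01, 0.01]), np.float64(23.147417935663885))
```

>>> {"op": "carry_out", "data": {"targets": [0.05,0.0457,0.0076,0.0535,0,0,0,0.05,0.0457,0.0076,0.0535,0,0,0,0.05,0.0457,0.0076,0.0535,0,0,0,0.05,0.0457,0.0076,0.0535,0,0,0]}}

```text
clock: 2.15
tcp_pos: [0.6126, -0.0375, 0.1108]
orientation: [0.905, 1.374, -0.905]
contact_force: [0.6, -0.4, 0.1]
grip_width: 0.0501
```

Run:
```python
from h import *
c=r.camera_info("wrist");f=r.grab_frame("wrist");cv2.imwrite("pics/w1.png",f)
print(r.get_obs()['tcp_pos'],proj(c,[.6125,-.0395,.066]).round(1),proj(c,[.6208,-.1646,.066]).round(1))
print(move([.6125,-.0395,.038],np.radians(23)))
```

```text
[ 0.61275137 -0.03742623  0.11101305] [327.  271.2] [262.8 440.2]
(array([ 0.073 , -0.0011,  0.0018]), array([ 0.06,  0.  , -0.01]), np.float64(23.291836456556528))
```

View pics/w1.png

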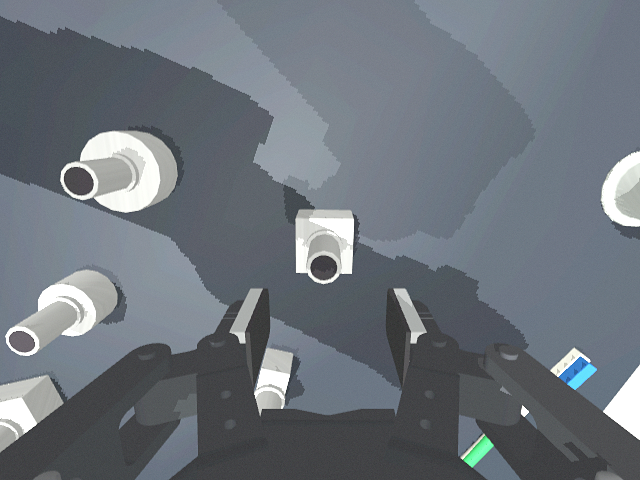

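The wrist view shows the medium nozzle between the jaws, with its bore at (323,267) against a predicted (327,271), about 2 mm off. The hood is square to the jaws, so I'm descending and gripping.

>>> {"op": "carry_out", "data": {"targets": [0.05,0.04,-0.001,0.0015,0,0,0,0.05,0.073,-0.001,0.0015,0,0,0,0.05,0.073,-0.001,0.0015,0,0,0,0.015,0.073,-0.001,0.0015,0,0,0,0.01,0.073,-0.001,0.0015,0,0,0,0.01,0.073,-0.001,0.0015,0,0,0,0.01,0.073,-0.001,0.0015,0,0,0,0.01,0.073,-0.001,0.0015,0,0,0], "squeeze": 50}}

```text
clock: 3.2
tcp_pos: [0.6137, -0.039, 0.0398]
orientation: [0.907, 1.372, -0.902]
contact_force: [-1.0, 1.4, 7.2]
grip_width: 0.0181
```

Run:
```python
from h import *
z=r.get_obs()['tcp_pos'];print(z,r.get_obs()['grip_width'])
print(move([*z[:2],.15],np.radians(23)),move([.5423,.3016,.15],np.radians(23)))
```

```text
[ 0.61366818 -0.03902007  0.03976305] 0.018106664033575408
(array([-1.102e-01,  4.000e-04,  1.000e-04]), array([ 0.06,  0.01, -0.04]), np.float64(23.292778862157743)) (array([-0.1102,  0.0695, -0.341 ]), array([ 0.06,  0.01, -0.04]), np.float64(23.292778862157743))
```

>>> {"op": "carry_out", "data": {"targets": [0.01,-0.055,0,0,0,0,0,0.01,-0.11,0,0,0,0,0,0.01,-0.11,0.012,-0.055,0,0,0,0.01,-0.11,0.025,-0.115,0,0,0,0.01,-0.11,0.0375,-0.175,0,0,0,0.01,-0.11,0.05,-0.235,0,0,0,0.01,-0.11,0.06,-0.29,0,0,0,0.01,-0.11,0.0695,-0.341,0,0,0,0.01,-0.11,0.0695,-0.341,0,0,0,0.01,-0.11,0.0695,-0.341,0,0,0,0.01,-0.11,0.0695,-0.341,0,0,0]}}

```text
clock: 4.58
tcp_pos: [0.543, 0.2997, 0.1501]
orientation: [0.908, 1.37, -0.904]
contact_force: [-0.3, -1.1, -0.4]
grip_width: 0.0185
```

Run:
```python
from h import *
c=r.camera_info("wrist");f=r.grab_frame("wrist");cv2.imwrite("pics/w2.png",f)
print(r.get_obs()['tcp_pos'],r.get_obs()['grip_width'])
for b in ([.5423,.3016],[.574,.226],[.4667,.2699],[.4984,.1943]): print(proj(c,[*b,.028]).round(1))
print(move([.5423,.3016,.048],np.radians(23)))
```

```text
[0.54294858 0.2998138  0.15000475] 0.018349052199518635
[327.9 228.5]
[327.1 324.4]
[219.9 227.9]
[227.7 324. ]
(array([ 0.102 , -0.0003, -0.002 ]), array([ 0.03,  0.01, -0.04]), np.float64(23.142311794272832))
```

View pics/w2.png

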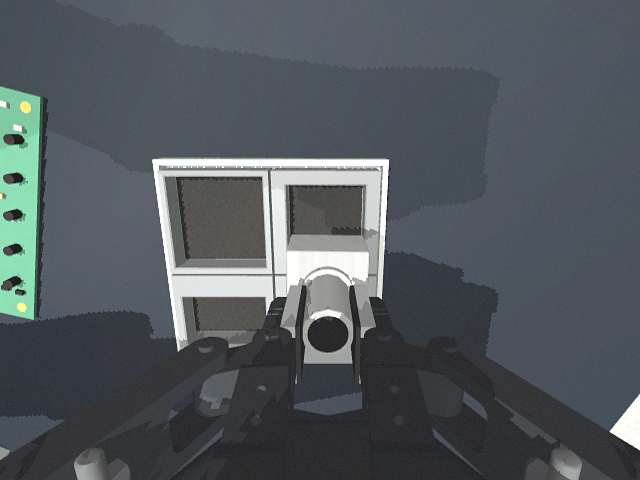

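The wrist view shows the medium nozzle held upright and square to the caddy over the medium pocket, rim centre near (324,227) against a predicted (328,228). I'm lowering it.

>>> {"op": "carry_out", "data": {"targets": [0.01,0.03,0,-0.0015,0,0,0,0.01,0.06,0,-0.0015,0,0,0,0.01,0.085,0,-0.0015,0,0,0,0.01,0.096,0,-0.0015,0,0,0,0.01,0.102,0,-0.0015,0,0,0,0.01,0.1025,0,-0.0015,0,0,0,0.01,0.1025,0,-0.0015,0,0,0]}}

```text
clock: 5.5
tcp_pos: [0.5433, 0.3015, 0.0483]
orientation: [0.91, 1.37, -0.903]
contact_force: [-0.6, 0.4, -0.7]
grip_width: 0.018
```

>>> {"op": "carry_out", "data": {"targets": [0.01,0.002,0,0,0,0,0,0.01,0.002,0,0,0,0,0,0.03,0.002,0,0,0,0,0,0.04,0.001,0,0,0,0,0,0.045,0,0,0,0,0,0,0.045,-0.05,0,0,0,0,0,0.045,-0.1,0,0,0,0,0,0.045,-0.1,0,0,0,0,0]}}

```text
clock: 6.5
tcp_pos: [0.5455, 0.3025, 0.1526]
orientation: [0.916, 1.367, -0.897]
contact_force: [0.7, 0.1, -0.7]
grip_width: 0.0449
```

Run:
```python
from h import *
c=r.camera_info("side");f=r.grab_frame("side")
print(r.get_obs()['tcp_pos'],proj(c,[.5423,.3016,.074]).round(1))
cv2.imwrite("pics/s1.png",cv2.resize(f[80:200,250:400],None,fx=4,fy=4,interpolation=cv2.INTER_CUBIC))
print(move([.446,-.273,.15],np.radians(38)))
```

```text
[0.54389701 0.30199537 0.1501842 ] [328. 118.]
(array([-0.0027, -0.3159,  0.4903]), array([-2.97,  0.01, -0.1 ]), np.float64(23.12848965607694))
```

View pics/s1.png

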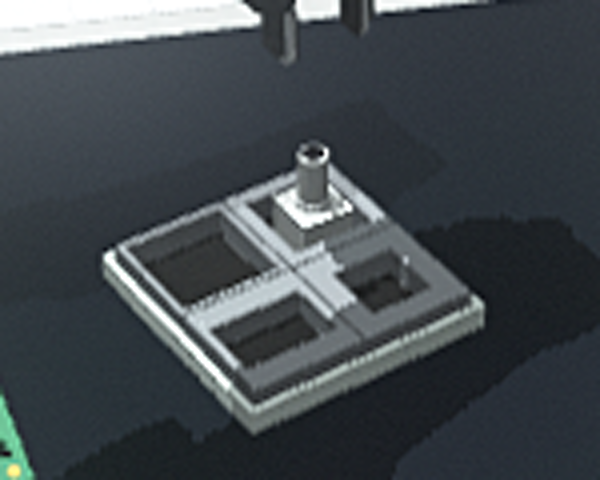

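The side crop shows the medium nozzle upright in its pocket, tube top at full-frame (328,118), exactly as predicted. Next is the large one.

>>> {"op": "carry_out", "data": {"targets": [0.05,0,-0.316,0.49,-3,0,0,0.05,0,-0.316,0.49,-3,0,0,0.05,0,-0.316,0.49,-3,0,0,0.05,0,-0.316,0.49,-3,0,0,0.05,0,-0.316,0.49,-3,0,0,0.05,0,-0.316,0.49,-3,0,0,0.05,0,-0.316,0.49,-3,0,0,0.05,0,-0.316,0.49,-3,0,0,0.05,0,-0.316,0.49,-3,0,0,0.05,0,-0.316,0.49,-3,0,0,0.05,0,-0.316,0.49,-3,0,0,0.05,0,-0.316,0.49,-3,0,0]}}

```text
clock: 8.05
tcp_pos: [0.4457, -0.271, 0.1464]
orientation: [0.711, 1.449, -0.699]
contact_force: [-0.3, 0.3, -0.1]
grip_width: 0.0499
```

Run:
```python
from h import *
c=r.camera_info("wrist");f=r.grab_frame("wrist");cv2.imwrite("pics/w3.png",f)
print(r.get_obs()['tcp_pos'],proj(c,[.4455,-.2732,.066]).round(1))
print(move([.4455,-.2732,.041],np.radians(38)))
```

```text
[ 0.44603034 -0.27079288  0.14657868] [324.8 250.7]
(array([ 0.1056, -0.0028,  0.0015]), array([ 0.05,  0.01, -0.1 ]), np.float64(38.27459327464009))
```

View pics/w3.png

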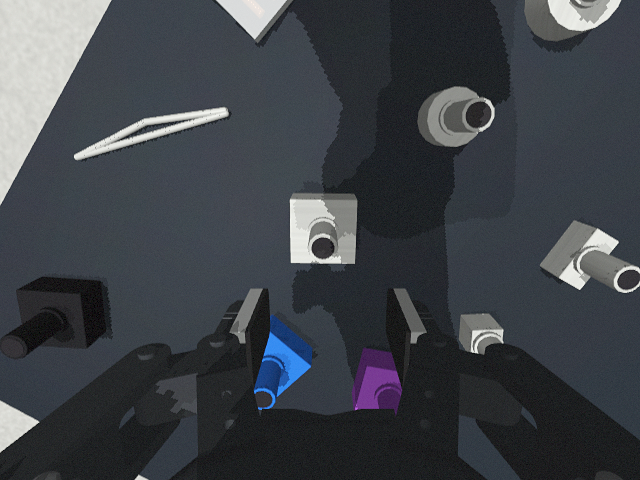

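The wrist view shows the steel large square nozzle square to the jaws, bore at (322,247) against a predicted (325,251). The blue and purple decoys are clear of the fingers.

>>> {"op": "carry_out", "data": {"targets": [0.05,0.05,-0.002,0.001,0,0,0,0.05,0.09,-0.002,0.001,0,0,0,0.05,0.1055,-0.002,0.001,0,0,0,0.05,0.1055,-0.002,0.001,0,0,0,0.015,0.1055,-0.002,0.001,0,0,0,0.01,0.1055,-0.002,0.001,0,0,0,0.01,0.1055,-0.002,0.001,0,0,0,0.01,0.1055,-0.002,0.001,0,0,0]}}

```text
clock: 9.1
tcp_pos: [0.4465, -0.2727, 0.0421]
orientation: [0.711, 1.447, -0.698]
contact_force: [-0.6, 0.5, 6.8]
grip_width: 0.0184
```

Run:
```python
from h import *
z=r.get_obs()['tcp_pos'];print(z,r.get_obs()['grip_width'])
print(move([.4667,.2699,.155],np.radians(23)),move([.53,.0,.155],np.radians(23)))
```

```text
[ 0.44654434 -0.27270326  0.04212549] 0.018445082030821017
(array([-0.1103,  0.3529, -0.4133]), array([ 3.05,  0.01, -0.11]), np.float64(38.259385029790074)) (array([-0.1109,  0.2355, -0.1622]), array([ 3.05,  0.01, -0.11]), np.float64(38.259385029790074))
```

>>> {"op": "carry_out", "data": {"targets": [0.01,-0.055,0,0,0,0,0,0.01,-0.11,0,0,0,0,0,0.01,-0.11,0.035,-0.041,0.3,0,0,0.01,-0.11,0.071,-0.083,0.7,0,0,0.01,-0.11,0.106,-0.124,1,0,0,0.01,-0.11,0.141,-0.165,1.5,0,0,0.01,-0.11,0.177,-0.207,2,0,0,0.01,-0.11,0.212,-0.248,2.5,0,0,0.01,-0.11,0.247,-0.289,3,0,0,0.01,-0.11,0.282,-0.331,3,0,0,0.01,-0.11,0.318,-0.372,3,0,0,0.01,-0.11,0.353,-0.413,3,0,0]}}

```text
clock: 10.6
tcp_pos: [0.4669, 0.2714, 0.155]
orientation: [0.912, 1.369, -0.897]
contact_force: [1.4, 0.4, -0.8]
grip_width: 0.0186
```

Run:
```python
from h import *
print(r.get_obs()['tcp_pos'],r.get_obs()['grip_width'])
print(move([.4667,.2699,.0501],np.radians(23)))
```

```text
[0.46685519 0.27144855 0.15498919] 0.018552653423184476
(array([ 0.1049, -0.0019,  0.0014]), array([ 0.05, -0.01, -0.12]), np.float64(23.255106941383662))
```

>>> {"op": "carry_out", "data": {"targets": [0.01,0,-0.001,0.001,0,0,0,0.01,0.03,-0.001,0.001,0,0,0,0.01,0.06,-0.001,0.001,0,0,0,0.01,0.085,-0.001,0.001,0,0,0,0.01,0.098,-0.001,0.001,0,0,0,0.01,0.104,-0.001,0.001,0,0,0,0.01,0.105,-0.001,0.001,0,0,0,0.01,0.1055,-0.001,0.001,0,0,0]}}

```text
clock: 11.6
tcp_pos: [0.4678, 0.2709, 0.0502]
orientation: [0.913, 1.369, -0.896]
contact_force: [-1.1, -0.2, 2.4]
grip_width: 0.0182
```

>>> {"op": "carry_out", "data": {"targets": [0.01,0.001,0,0,0,0,0,0.01,0.001,0,0,0,0,0,0.03,0.001,0,0,0,0,0,0.04,0.001,0,0,0,0,0,0.045,0,0,0,0,0,0,0.045,-0.05,0,0,0,0,0,0.045,-0.1,0,0,0,0,0,0.045,-0.1,0,0,0,0,0]}}

```text
clock: 12.6
tcp_pos: [0.4691, 0.2718, 0.1539]
orientation: [0.919, 1.366, -0.89]
contact_force: [-0.6, -0.1, -0.4]
grip_width: 0.045
```

Run:
```python
from h import *
c=r.camera_info("side");f=r.grab_frame("side")
print(r.get_obs()['tcp_pos'],proj(c,[.4667,.2699,.074]).round(1))
cv2.imwrite("pics/s2.png",cv2.resize(f[80:200,250:400],None,fx=4,fy=4,interpolation=cv2.INTER_CUBIC))
print(move([.612,-.2655,.15],np.radians(42)))
```

```text
[0.46772623 0.27109382 0.15185577] [300.6 129.3]
(array([-0.0007, -0.0793,  0.55  ]), array([-3.75,  0.  , -0.18]), np.float64(23.257150901274407))
```

View pics/s2.png

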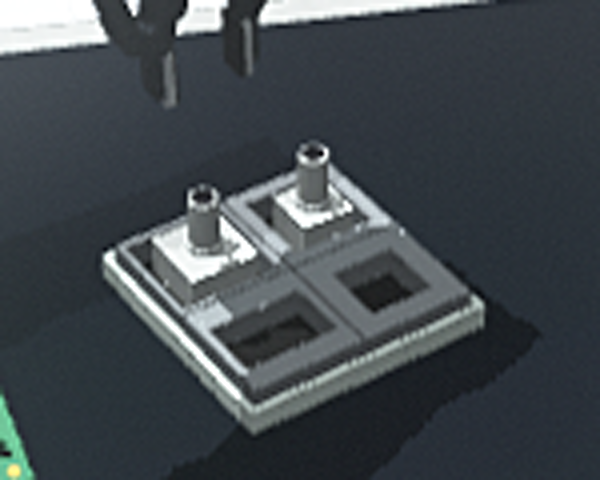

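The side crop shows the large nozzle upright in its pocket, tube top at (301,129), as predicted. Next is the small one.

>>> {"op": "carry_out", "data": {"targets": [0.045,0,-0.079,0.55,-3.8,0,0,0.045,0,-0.079,0.55,-3.8,0,0,0.045,0,-0.079,0.55,-3.8,0,0,0.045,0,-0.079,0.55,-3.8,0,0,0.045,0,-0.079,0.55,-3.8,0,0,0.045,0,-0.079,0.55,-3.8,0,0,0.045,0,-0.079,0.55,-3.8,0,0,0.045,0,-0.079,0.55,-3.8,0,0,0.045,0,-0.079,0.55,-3.8,0,0,0.045,0,-0.079,0.55,-3.8,0,0,0.045,0,-0.079,0.55,-3.8,0,0,0.045,0,-0.079,0.55,-3.8,0,0]}}

```text
clock: 14.15
tcp_pos: [0.6122, -0.2631, 0.1484]
orientation: [0.66, 1.465, -0.637]
contact_force: [0.0, 0.6, -0.2]
grip_width: 0.0451
```

Run:
```python
from h import *
c=r.camera_info("wrist");f=r.grab_frame("wrist");cv2.imwrite("pics/w4.png",f)
print(r.get_obs()['tcp_pos'],proj(c,[.612,-.2655,.066]).round(1))
print(move([.612,-.2655,.041],np.radians(42)))
```

```text
[ 0.61239297 -0.2631979   0.14877096] [323.4 249.8]
(array([ 0.1077, -0.0035,  0.0013]), array([ 0.08,  0.01, -0.18]), np.float64(42.403555668815))
```

View pics/w4.png

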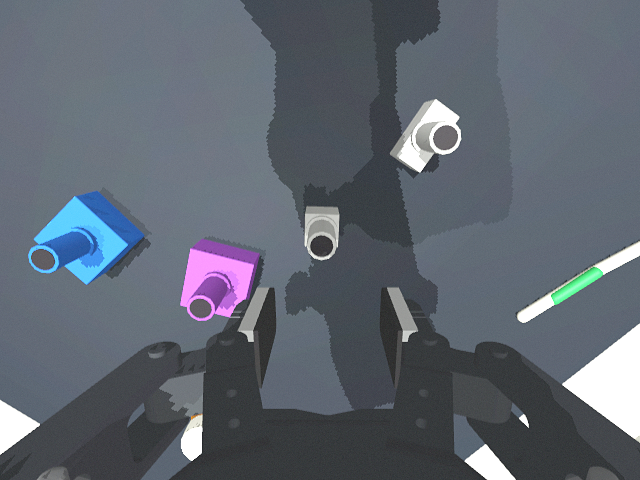

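The wrist view shows the small nozzle square to the jaws, bore at (321,245) against a predicted (323,250). The purple decoy's tube at (202,307) is clear of the left finger.

>>> {"op": "carry_out", "data": {"targets": [0.04,0.04,-0.003,0.001,0,0,0,0.04,0.085,-0.003,0.001,0,0,0,0.04,0.1065,-0.003,0.001,0,0,0,0.04,0.1065,-0.003,0.001,0,0,0,0.015,0.1065,-0.003,0.001,0,0,0,0.01,0.1065,-0.003,0.001,0,0,0,0.01,0.1065,-0.003,0.001,0,0,0,0.01,0.1065,-0.003,0.001,0,0,0]}}

```text
clock: 15.2
tcp_pos: [0.6133, -0.2656, 0.044]
orientation: [0.66, 1.461, -0.637]
contact_force: [-1.7, 0.6, 6.8]
grip_width: 0.0185
```

Run:
```python
from h import *
z=r.get_obs()['tcp_pos'];print(z,r.get_obs()['grip_width'])
print(move([.574,.226,.155],np.radians(23)))
```

```text
[ 0.61333441 -0.26556171  0.04400226] 0.018490313114588985
(array([-0.1073,  0.3042, -0.3892]), array([ 3.88,  0.01, -0.2 ]), np.float64(42.39346201081912))
```

>>> {"op": "carry_out", "data": {"targets": [0.01,-0.055,0,0,0,0,0,0.01,-0.11,0,0,0,0,0,0.01,-0.11,0.034,-0.043,0.4,0,0,0.01,-0.11,0.068,-0.086,0.9,0,0,0.01,-0.11,0.101,-0.13,1.4,0,0,0.01,-0.11,0.135,-0.173,1.9,0,0,0.01,-0.11,0.169,-0.216,2.4,0,0,0.01,-0.11,0.203,-0.259,2.9,0,-0.1,0.01,-0.11,0.237,-0.303,3.4,0,-0.2,0.01,-0.11,0.27,-0.346,3.8,0,-0.2,0.01,-0.11,0.304,-0.389,3.8,0,-0.2,0.01,-0.11,0.304,-0.389,3.8,0,-0.2]}}

```text
clock: 16.7
tcp_pos: [0.5724, 0.2326, 0.1576]
orientation: [0.898, 1.379, -0.895]
contact_force: [-0.2, -0.2, -0.6]
grip_width: 0.0181
```

Run:
```python
from h import *
print(r.get_obs()['tcp_pos'],r.get_obs()['grip_width'])
print(move([.574,.226,.052],np.radians(23)))
```

```text
[0.57236135 0.23262999 0.15755423] 0.018133775945194785
(array([ 0.1055, -0.0013,  0.0069]), array([ 0.18, -0.02, -0.01]), np.float64(23.919440875772047))
```

>>> {"op": "carry_out", "data": {"targets": [0.01,0,-0.0012,0.0065,0,0,0,0.01,0.02,-0.0012,0.0065,0,0,0,0.01,0.05,-0.0012,0.0065,0,0,0,0.01,0.07,-0.0012,0.0065,0,0,0,0.01,0.07,-0.0012,0.0065,0,0,0]}}

```text
clock: 17.32
tcp_pos: [0.5727, 0.2249, 0.0854]
orientation: [0.896, 1.381, -0.899]
contact_force: [-0.5, -0.2, 0.4]
grip_width: 0.0181
```

Run:
```python
from h import *
print(move([.574,.226,.052],np.radians(23)))
```

```text
(array([ 0.0334,  0.0018, -0.0004]), array([ 0.17, -0.02,  0.04]), np.float64(23.84380498262128))
```

>>> {"op": "carry_out", "data": {"targets": [0.01,0.015,0.0015,0,0,0,0,0.01,0.027,0.0015,0,0,0,0,0.01,0.032,0.0015,0,0,0,0,0.01,0.0335,0.0015,0,0,0,0,0.01,0.034,0.0015,0,0,0,0]}}

```text
clock: 17.95
tcp_pos: [0.5738, 0.2255, 0.0522]
orientation: [0.896, 1.382, -0.899]
contact_force: [-3.3, -1.4, 7.6]
grip_width: 0.0184
```

>>> {"op": "carry_out", "data": {"targets": [0.01,0,0,0,0,0,0,0.03,0,0,0,0,0,0,0.04,0,0,0,0,0,0,0.045,0,0,0,0,0,0,0.045,-0.05,0,0,0,0,0,0.045,-0.1,0,0,0,0,0,0.045,-0.1,0,0,0,0,0]}}

```text
clock: 18.82
tcp_pos: [0.577, 0.2262, 0.1564]
orientation: [0.902, 1.377, -0.894]
contact_force: [-0.2, 0.4, -0.3]
grip_width: 0.0451
```

Run:
```python
from h import *
c=r.camera_info("side");f=r.grab_frame("side")
print(r.get_obs()['tcp_pos'],proj(c,[.574,.226,.074]).round(1))
cv2.imwrite("pics/s3.png",cv2.resize(f[80:300,250:470],None,fx=2.7,fy=2.7,interpolation=cv2.INTER_CUBIC))
print(move([.621,-.165,.15],np.radians(60)))
```

```text
[0.57534018 0.22586808 0.15404683] [346.8 135.1]
(array([ 0.0031, -0.1162,  0.376 ]), array([-7.23, -0.03, -0.01]), np.float64(23.838308489092583))
```

View pics/s3.png

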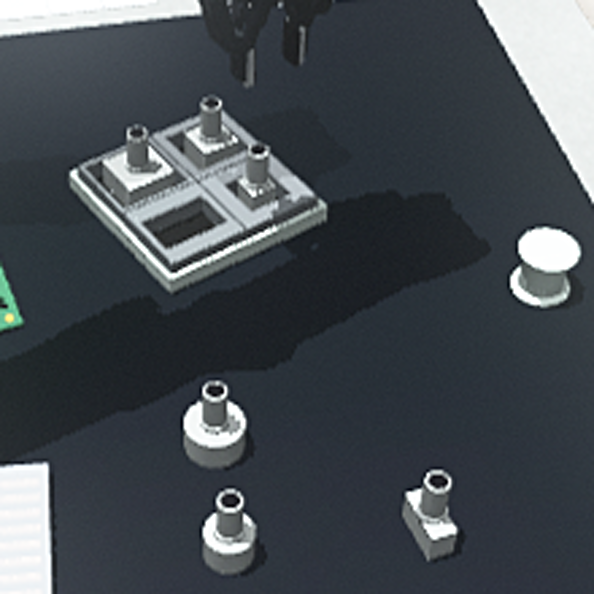

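The side crop shows the small nozzle upright in its pocket, tube top near (345.6,135) against a predicted (346.8,135). Last is the oblong, picked with the jaws across its narrow side (yaw about 11°).

>>> {"op": "carry_out", "data": {"targets": [0.045,0,-0.116,0.376,2.6,0,0,0.045,0,-0.116,0.376,2.6,0,0,0.045,0,-0.116,0.376,2.6,0,0,0.045,0,-0.116,0.376,2.6,0,0,0.045,0,-0.116,0.376,2.6,0,0,0.045,0,-0.116,0.376,2.6,0,0,0.045,0,-0.116,0.376,2.6,0,0,0.045,0,-0.116,0.376,2.6,0,0,0.045,0,-0.116,0.376,2.6,0,0,0.045,0,-0.116,0.376,2.6,0,0]}}

```text
clock: 20.12
tcp_pos: [0.6214, -0.1622, 0.1527]
orientation: [1.068, 1.298, -1.065]
contact_force: [-0.2, 0.1, 0.4]
grip_width: 0.0452
```

Run:
```python
from h import *
c=r.camera_info("wrist");f=r.grab_frame("wrist");cv2.imwrite("pics/w5.png",f)
print(r.get_obs()['tcp_pos'],proj(c,[.621,-.165,.066]).round(1))
print(move([.621,-.165,.041],np.radians(11)))
```

```text
[ 0.62146152 -0.16258982  0.15286043] [327.3 249.4]
(array([ 0.1119, -0.0009,  0.0027]), array([ 0.  , -0.04,  0.  ]), np.float64(11.014501288671864))
```

View pics/w5.png

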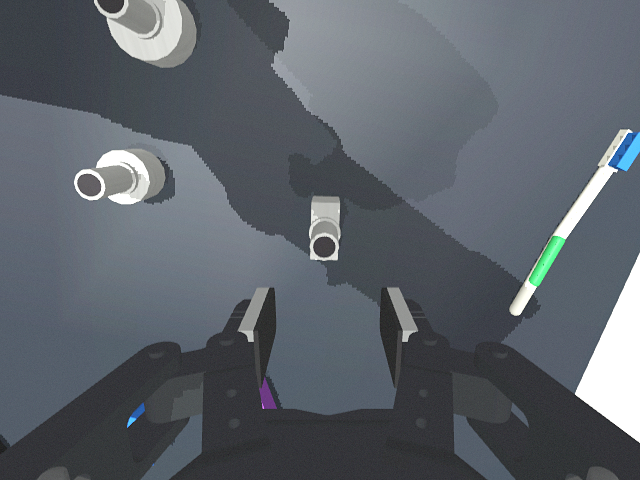

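The wrist view shows the oblong nozzle between the jaws, bore at (324,246) against a predicted (327,249), with its long axis square to the jaws. Gripping.

>>> {"op": "carry_out", "data": {"targets": [0.04,0.04,-0.001,0.002,0,0,0,0.04,0.085,-0.001,0.002,0,0,0,0.04,0.1105,-0.001,0.002,0,0,0,0.04,0.1105,-0.001,0.002,0,0,0,0.015,0.1105,-0.001,0.002,0,0,0,0.01,0.1105,-0.001,0.002,0,0,0,0.01,0.1105,-0.001,0.002,0,0,0,0.01,0.1105,-0.001,0.002,0,0,0]}}

```text
clock: 21.18
tcp_pos: [0.6217, -0.1645, 0.0437]
orientation: [1.069, 1.295, -1.064]
contact_force: [-0.3, 0.8, 6.4]
grip_width: 0.0184
```

Run:
```python
from h import *
z=r.get_obs()['tcp_pos'];print(z,r.get_obs()['grip_width'])
print(move([.4984,.1943,.155],np.radians(-67)))
```

```text
[ 0.62172513 -0.1644593   0.04368591] 0.018374539051134193
(array([-0.1103, -0.0523, -0.3761]), array([ 1.56e+01, -4.00e-02,  1.00e-02]), np.float64(11.021474561470116))
```

>>> {"op": "carry_out", "data": {"targets": [0.01,-0.055,0,0,0,0,0,0.01,-0.11,0,0,0,0,0,0.01,-0.11,-0.006,-0.042,1.7,0,0,0.01,-0.11,-0.012,-0.084,3.5,0,0,0.01,-0.11,-0.017,-0.125,5.2,0,0,0.01,-0.11,-0.023,-0.167,6.9,0,0,0.01,-0.11,-0.029,-0.209,8.7,0,0,0.01,-0.11,-0.035,-0.251,10.4,0,0,0.01,-0.11,-0.041,-0.293,12.1,0,0,0.01,-0.11,-0.046,-0.334,13.9,0,0,0.01,-0.11,-0.052,-0.376,15.6,0,0,0.01,-0.11,-0.052,-0.376,15.6,0,0]}}

```text
clock: 22.68
tcp_pos: [0.4972, 0.1986, 0.1543]
orientation: [1.999, 0.417, -1.998]
contact_force: [0.1, -0.8, -0.2]
grip_width: 0.0182
```

Run:
```python
from h import *
print(r.get_obs()['tcp_pos'],r.get_obs()['grip_width'])
print(move([.4984,.1943,.0518],np.radians(-67)))
```

```text
[0.49718048 0.19857619 0.15431422] 0.01818218415787039
(array([0.1025, 0.0048, 0.0007]), array([ 0.07, -0.02,  0.04]), np.float64(-66.63271504816439))
```

>>> {"op": "carry_out", "data": {"targets": [0.01,0,0.004,0.0005,0,0,0,0.01,0.02,0.004,0.0005,0,0,0,0.01,0.05,0.004,0.0005,0,0,0,0.01,0.068,0.004,0.0005,0,0,0,0.01,0.068,0.004,0.0005,0,0,0]}}

```text
clock: 23.3
tcp_pos: [0.4975, 0.1936, 0.0848]
orientation: [1.997, 0.414, -2.001]
contact_force: [-0.8, 0.4, 0.1]
grip_width: 0.0181
```

Run:
```python
from h import *
c=r.camera_info("wrist");f=r.grab_frame("wrist");cv2.imwrite("pics/w6.png",f)
print(move([.4984,.1943,.0518],np.radians(-67)))
```

```text
(array([ 0.034 , -0.0002, -0.0002]), array([ 0.06, -0.01,  0.04]), np.float64(-66.70691107165894))
```

View pics/w6.png

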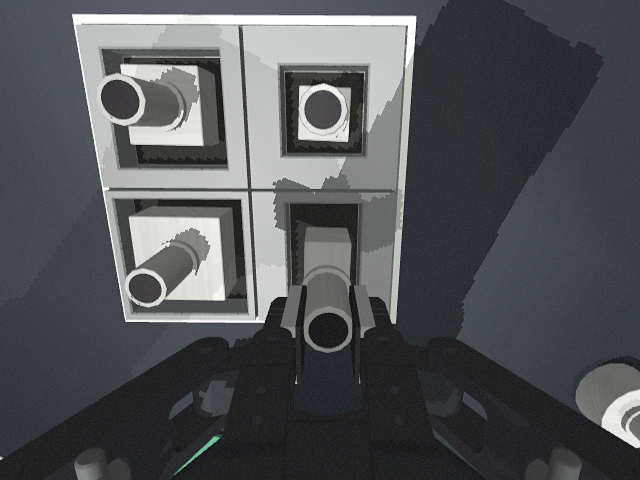

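The wrist view shows the other three standing in their pockets and the oblong nozzle over its own pocket (hood around x 305–352, pocket 287–360), long axes aligned. Lowering.

>>> {"op": "carry_out", "data": {"targets": [0.01,0.015,0,0,0,0,0,0.01,0.027,0,0,0,0,0,0.01,0.032,0,0,0,0,0,0.01,0.034,0,0,0,0,0,0.01,0.0345,0,0,0,0,0,0.01,0.0345,0,0,0,0,0]}}

```text
clock: 24.1
tcp_pos: [0.4982, 0.1941, 0.0518]
orientation: [1.999, 0.416, -2.0]
contact_force: [-2.0, -0.1, 4.0]
grip_width: 0.0181
```

>>> {"op": "carry_out", "data": {"targets": [0.01,0,0,0,0,0,0,0.03,0,0,0,0,0,0,0.04,0,0,0,0,0,0,0.045,0,0,0,0,0,0,0.045,-0.05,0,0,0,0,0,0.045,-0.1,0,0,0,0,0,0.045,-0.15,0,0,0,0,0,0.045,-0.18,0,0,0,0,0,0.045,-0.18,0,0,0,0,0]}}

```text
clock: 25.22
tcp_pos: [0.4997, 0.1939, 0.2338]
orientation: [2.004, 0.418, -1.996]
contact_force: [0.4, -0.3, -0.3]
grip_width: 0.0454
```

Run:
```python
from h import *
c=r.camera_info("side");f=r.grab_frame("side");print(r.get_obs()['tcp_pos'])
for k,b in dict(large=[.4667,.2699],medium=[.5423,.3016],small=[.574,.226],oblong=[.4984,.1943]).items(): print(k,proj(c,[*b,.074]).round(1))
print('round',proj(c,[.4765,-.0453,.066]).round(1),proj(c,[.4664,-.1531,.066]).round(1))
cv2.imwrite("pics/s4.png",cv2.resize(f[90:310,250:470],None,fx=2.7,fy=2.7,interpolation=cv2.INTER_CUBIC))
```

```text
[0.49865038 0.1937877  0.23224903]
large [300.6 129.3]
medium [328. 118.]
small [346.8 135.1]
oblong [318.9 147.2]
round [329.8 224.2] [335.7 265.1]
```

View pics/s4.png

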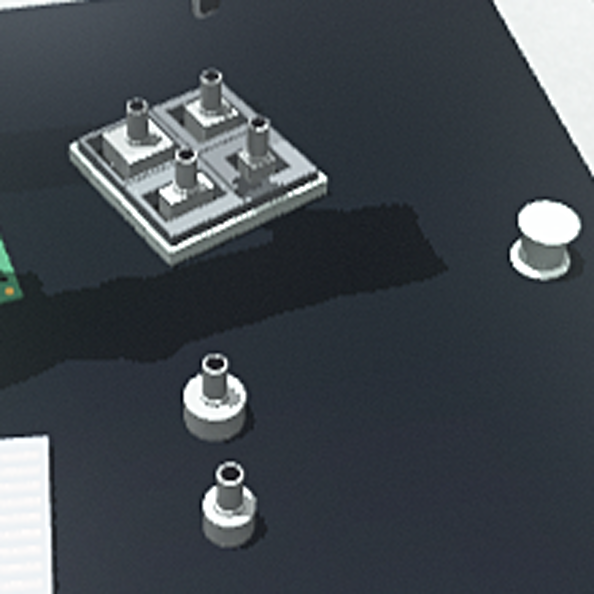

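The side crop shows all four nozzles upright in their pockets, oblong tube top at (319,147) as predicted. The round nozzles at (330,224) and (335,265) are unmoved, and the gripper is clear.

```bash
python3 -c "
from bench import r
print(r.hand_in())"
```

```text
the job is handed in; nothing more can be done
None
```

I put all four square-cornered nozzles away, each in its matching pocket and lowered to about floor height before release, then handed the job in at about 25 s of the 98 s allowed. The hand-in reports no verdict.

- **Nozzles:** in the last side view all four stand upright. Their tube tops lie within about 1 px (roughly 2 mm) of where a nozzle standing on the centre of its pocket floor would appear.
- **Round nozzles:** both are within about 1 px of their starting positions.
- **Robot:** the gripper is raised clear, with no contact force beyond noise.
- **Small disagreements:** the wrist view put the tubes about 2 mm from the top-camera estimate. Two carries had not settled at the end of the move, 4 to 7 mm off, and I corrected both before lowering. No check failed.

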